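# Lock the channel nut into the pottery bench's fixture channel

### The job

Lock the red-handled channel nut into the aluminium channel on the pottery bench, ready to anchor the trimming jig: lower it lengthwise through the slot, press it down on the spring strip until it is under the lips, give it a quarter turn, then feel along the channel for the one hidden pocket where it can rise fully and its grooves catch the lips. Let go and leave it upright there, and do not disturb the vase, bowl, glaze jar or brush.

Things in the scene. Friction and masses are not known exactly. Their poses are not given: they have to be found in the camera images.
- nut_mid (a point): Centre of the standing steel channel nut, 40 mm above its underside; y along its length, z up. Foot 56 (y) x 26 (x) x 10 mm thick. On each end of the foot a ridge rises 6 mm more, from 21 to 28 mm off centre: the gaps between ridges and stem are the grooves. Stem 22 mm diameter, 10 to 50 mm up. About 0.3 kg.
- nut_handle (a point): Centre of the nut's red bar handle, 65 mm above the nut's underside, same axes as the nut: bar 64 mm long (y, in line with the foot) x 18 mm thick (x) x 30 mm tall, from 50 to 80 mm above the underside.
- slot_mid (a point): Middle of the slot, level with the channel's upper face, 60 mm above the bench; y along the channel, x across, z up. Fixed aluminium channel with blue end caps, 320 long, 76 wide (66 inside), 60 mm high; the slot, 30 mm wide, opens upward over its whole length. Nut fully home: nut's centre 16 mm above this point's level, its length across the channel. Either way of turning will do.
- lip_edge (a point): Mid-length on the lower edge of the lip on the channel's +x side, 46 mm above the bench. A 4 mm thick lip is turned down along both sides of the slot. The nut can be turned and slid along only while its underside is lower than 30 mm above the bench (ridges under the lips); 26 to 27 mm is good. The grooves clear the lips by 2 mm, so centre the turned nut on the slot: its stem has 4 mm to the lip on each side.
- strip_top (a point): Middle of the top of the slick yellow spring strip that lies inside along the whole channel: 38 mm above the bench when free. It begins to yield at about 6.5 N and goes down at most 14 mm, to 24 mm above the bench, at about 11 N. It pushes the nut up and holds it up in the pocket.
- channel: The channel; origin under its centre, axes as the slot's. Unseen behind the lips, keeper rails stop the turned nut rising (underside at 30 mm above the bench) except at one pair of pockets 34 mm long along y (26 mm foot + 4 mm each side), centred anywhere within 30 mm of the channel's middle. Feel for it, e.g. try to raise the nut every 5 mm. In the pocket its underside rises to 36 mm: locked.
- vase: Terracotta vase, 135 mm tall, 90 mm across; a bystander. Origin at the centre of its underside.
- bowl: Small white bowl, 90 mm across, 45 mm high; a bystander. Origin at the centre of its underside.
- glaze: White glaze jar with a green cap, 64 mm across, 85 mm high; a bystander. Origin at the centre of its underside.
- brush: Brush lying on the bench; a bystander. Origin below its middle, handle towards its -x.
There are look-alikes about, which are no part of the job. What is shaped like the part that bears nut_mid but black or white is not meant.

How it is judged:
By the outcome, as a careful person would: the job done as asked, in the order asked, and still so for the second after the job is handed in, with the robot touching nothing.
It also fails if it takes over 72 s, if anything falls off the work surface, if the arm or the gripper's body presses on something with over 40 N, if the wrist force passes 120 N, or if a joint passes its speed limit or range.

### The arm

A 6-joint arm with a two-finger parallel gripper is mounted at the origin on the work surface. World frame = base frame: x ahead of the robot, y to its left, z up, the work surface at z = 0. Lengths are in mm, angles in rad, forces in N, time in s.
With the tool pointing down it reaches from about 350 to 775 mm from the base axis. Payload 7.3 kg.
Tool frame: the origin (TCP) lies midway between the tips of the shut fingers; the grasp point (between the pads) lies 19 mm behind it; z points along the fingers, y is the line along which they close (so a half turn about z gives the same grasp; the last joint's range is limited). The gripper opens to 92 mm and grips with 3 to 60 N. Pads are 19 mm wide; open, the fingers measure 130 mm over their backs; the gripper's body (75 mm by 190 mm) begins 47 mm behind the grasp point.
Start: joints at [1.054, 0.342, 1.524, -0, 1.275, -0.146], TCP at [190.227, 489.345, 226.741] pointing down, gripper open.
Joint ranges: [-2.53, 2.53], [-0.77, 2.02], [0.04, 2.7], [-1, 4.14], [0.28, 2.66], [-3.11, 3.11]. Speed limits (rad/s): [2.57, 2.57, 3.14, 3.14, 3.14, 3.14].

### API

Orientations are given as [roll, pitch, yaw] about the fixed x, y, z axes, in that order (R = Rz(yaw) Ry(pitch) Rx(roll)).
In Python, from plant import bot gives the robot as it stands.
- The arm moves only by the tool jog_arm, never from a script. Its arguments are lists of equal length, an entry for each row: "dp": the shift along the tool's x, y, z in m, a list of three; "twist": the turn about the tool's z in degrees. A call has 1 to 10 rows; each row shifts and turns the commanded pose from where the row before left it, along the tool's axes as they then stand; what a row does not reach is not made up. A row lasts 1/8 s, in which the tool goes at most 62.5 mm and 10.7 degrees, less where a joint would pass 70% of its speed; a pose out of reach is approached as far as the arm can. A call is refused whole if a number of a shift passes 0.0625 or a number of a turn 10.7, either way. A call with a gripper value outside its range is refused whole. "jaw" is the finger opening in m, from 0 to 0.0918, set as the call begins (left out, the last holds). The fingers move at their own pace and stop on an object; the grip force is fixed at half the most. Time passes only in rows, so rows that do not move let the fingers close. It gives the time, the measured TCP pose, the force, the opening and the grip force at its end, in the units of the state.
- bot.get_obs(): the state, without advancing time (a new reading comes with each control period).
- bot.capture(name): name is "scene" or "top"; returns the picture (384x512x3 uint8, blue, green, red); there is no depth.
- bot.camera_params(name): a dict with "fx", "fy", "cx", "cy" (pixels), "R" (3x3) and "t" (3): a world point X has camera coordinates R X + t. Camera axes: x right, y down, z forward; pixel columns grow to the right and rows downward; lengths in mm; the calibration is good to about 2 mm. A picture is of the moment at which its call begins. camera_params takes no time and is no camera call.
- bot.close_job(): hands the job in; it is judged then, once.
Trained networks look in the newest picture that a camera, given by its name, has taken for a name from the list of things; names that differ only in an ending like _2 or _b are one class to them, and where a whole thing is asked for, a point or a joint stands for the part that bears it (a point fixed in the world has none). Each returns a list of dicts, best first, with "confidence" (0 to 1); they miss things now and then, are a little off and sometimes report something else, mostly with a low value. They report only what shows in the picture. A call takes as long as a camera call. They do not tell look-alikes from the thing itself.
- bot.find_in(camera, label): "bbox" ([centre column, centre row, width, height] in pixels, round what is visible of it).
- bot.masks_of(camera, label): "pixels" (384x512 bool, what is visible of it) and "bbox" ([centre column, centre row, width, height] in pixels, round what is visible of it).
The state is a dict: "time": time; "joint_positions": joint angles; "dq": joint speeds; "tau": joint torques, N m; "tool_pos": TCP position; "tcp_rot": TCP orientation; "contact_force": force on the tool from outside, world axes, zero at the start; "moment": the same for the moment, N m; "grip_width": finger opening in mm; "finger_force": force on a finger pad.
Only numpy, scipy, OpenCV 4.12 (cv2) and the standard library are available. Lean on these libraries where they do the work, as an engineer would, in place of code of your own. Each camera call takes 0.05 s, during which the arm holds its last target. There are 200 camera calls.

## Working session

There is one attempt and no reset: what is moved stays moved. The work goes in short steps, Python scripts to look and compute and a tool call to move; the robot and the scene stay as the last step left them, time stands still between calls to the robot, and variables do not carry over. Pictures are saved under pics/ and viewed, at most 10 in all, crops included, and the job is handed in when it is done.

Besides the shell and the picture viewer there is one more tool, called after "Call:" by a JSON object that holds its "method" and its "body". jog_arm: Moves the arm, as the interface text tells. Its arguments: {"type":"object","properties":{"dp":{"type":"array"},"twist":{"type":"array"},"jaw":{"type":"number"}},"required":["dp","twist"]}

```bash
mkdir -p pics; ls
python3 - <<'E'
from plant import bot
import cv2,numpy as np
for n in("scene","top"):
    im=bot.capture(n); cv2.imwrite(f"pics/{n}0.png",im)
    p=bot.camera_params(n); print(n,p["fx"],p["cx"],p["cy"],np.round(p["R"],3).tolist(),np.round(p["t"],1), np.round(-np.array(p["R"]).T@np.array(p["t"])))
    for l in("nut_handle","nut_mid","channel"):
        for d in bot.find_in(n,l): print(l,np.round(d["bbox"]),round(d["confidence"],2))
o=bot.get_obs();print(o["time"],o["tool_pos"],o["tcp_rot"],o["contact_force"])
E
```

```text
pics
scene 474.3423410994153 256.0437208265866 194.83536387461066 [[0.819, 0.574, -0.016], [0.395, -0.583, -0.71], [-0.417, 0.575, -0.704]] [-412.4 -145.7 1497.5] [1020. -709.  943.]
nut_handle [192. 284.  18.  40.] 0.92
nut_handle [201. 248.  25.  35.] 0.86
nut_handle [137. 243.  16.  40.] 0.74
nut_handle [159. 265.  33.  30.] 0.67
nut_handle [129. 295.  28.  43.] 0.59
nut_handle [231. 314.  32.  46.] 0.17
nut_mid [160. 265.  32.  37.] 0.95
nut_mid [134. 244.  16.  42.] 0.93
nut_mid [191. 281.  16.  47.] 0.78
nut_mid [202. 250.  21.  38.] 0.78
nut_mid [129. 294.  22.  40.] 0.64
channel [305. 221.  68. 107.] 0.6
channel [208. 213.  66.  35.] 0.6
top 416.251142401808 257.01686741362147 191.65194596300864 [[0.004, -1.0, 0.001], [-0.989, -0.005, -0.146], [0.146, -0.001, -0.989]] [  12.6  497.9 1084.9] [ 334.   16. 1146.]
nut_handle [370. 181.  28.  20.] 0.77
nut_handle [373. 219.  29.  23.] 0.73
nut_handle [412. 221.  24.  28.] 0.73
nut_handle [338. 197.  20.  32.] 0.69
nut_handle [368. 254.  30.  18.] 0.55
nut_handle [250. 147. 125.  59.] 0.48
nut_mid [369. 255.  30.  23.] 0.89
nut_mid [410. 217.  20.  25.] 0.83
nut_mid [372. 183.  25.  20.] 0.76
nut_mid [339. 197.  20.  27.] 0.76
nut_mid [375. 218.  32.  16.] 0.58
channel [251. 147. 127.  62.] 0.7
channel [106. 190.  36.  38.] 0.48
0.4 [190.20255085 489.30880079 226.64528867] [-3.14148030e+00 -1.29654469e-05  2.77072294e+00] [-0.45639134 -0.3848787  -0.05354295]
```

View pics/scene0.png

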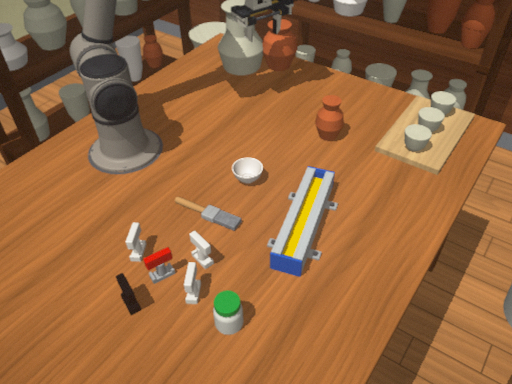

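View pics/top0.png

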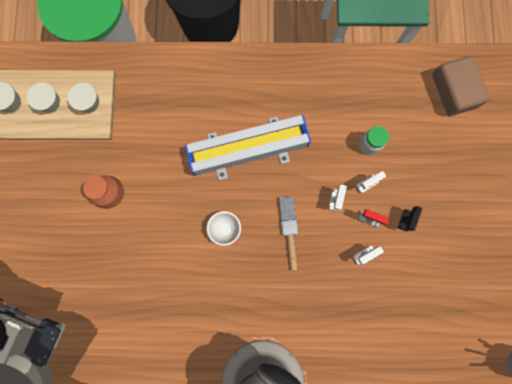

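The red-handled nut is at scene (158,262), top (375,217). The white look-alikes are at top (339,197), (371,182) and (369,255), and the black one is at (411,219). Only the red one fits the description. I'll confirm it in a crop and measure.

```bash
cat > h.py <<'E'
import cv2,numpy as np
from plant import bot
def ray(n,uv,z):
    p=bot.camera_params(n);R=np.array(p["R"]);t=np.array(p["t"]).ravel()
    c=-R.T@t;d=R.T@np.array([(uv[0]-p["cx"])/p["fx"],(uv[1]-p["cy"])/p["fy"],1])
    return c+d*(z-c[2])/d[2]
def proj(n,X):
    p=bot.camera_params(n);q=np.array(p["R"])@np.array(X,float)+np.array(p["t"]).ravel()
    return np.array([p["fx"]*q[0]/q[2]+p["cx"],p["fy"]*q[1]/q[2]+p["cy"]])
def red(im):
    h=cv2.cvtColor(im,cv2.COLOR_BGR2HSV)
    return (((h[...,0]<5)|(h[...,0]>175))&(h[...,1]>200)&(h[...,2]>90)).astype(np.uint8)
def yel(im):
    h=cv2.cvtColor(im,cv2.COLOR_BGR2HSV)
    return ((h[...,0]>22)&(h[...,0]<35)&(h[...,1]>180)&(h[...,2]>120)).astype(np.uint8)
def blu(im):
    h=cv2.cvtColor(im,cv2.COLOR_BGR2HSV)
    return ((h[...,0]>105)&(h[...,0]<130)&(h[...,1]>130)).astype(np.uint8)
def comps(m,a=8):
    n,l,s,c=cv2.connectedComponentsWithStats(m)
    return [(s[i,4],s[i,:4],c[i],l==i) for i in range(1,n) if s[i,4]>a]
E
python3 - <<'E'
from h import *
T=cv2.imread("pics/top0.png");S=cv2.imread("pics/scene0.png")
for n,im in(("top",T),("scene",S)):
    for f in(red,yel,blu):
        for c in comps(f(im)):
            r=cv2.minAreaRect(np.argwhere(c[3])[:,::-1].astype(np.float32))
            print(n,f.__name__,c[0],c[1],c[2].round(1),np.round(r[0],1),np.round(r[1],1),round(r[2],1))
a=cv2.resize(T[160:260,320:440],None,fx=3.3,fy=3.3*1.0,interpolation=cv2.INTER_CUBIC)
b=cv2.resize(S[215:325,100:232],None,fx=3,fy=3,interpolation=cv2.INTER_CUBIC)
c=cv2.resize(T[105:185,175:320],None,fx=5.4,fy=3.2,interpolation=cv2.INTER_CUBIC)[:260,:792]
out=np.zeros((600,800,3),np.uint8);out[:330,:396]=a[:330,:396];out[:330,400:796]=b[:330,:396];out[335:595,:c.shape[1]]=c
cv2.imwrite("pics/crop1.png",out)
E
```

```text
top yel 186 [197 127 104  33] [254.  143.4] [247.7 143. ] [  7.1 106.2] 75.6
top yel 12 [270 132  11   3] [275.2 133.1] [275.  133.1] [ 1.1 10.2] 74.1
top yel 10 [204 149   9   3] [208.2 150.3] [208.2 150.7] [1.6 8.2] 74.1
top blu 47 [301 123   8  12] [304.  128.4] [303.9 129.1] [11.7  5. ] 73.3
top blu 67 [185 147   9  25] [189.6 158.1] [190.3 158.6] [25.   4.6] 76.0
scene red 317 [144 248  27  22] [157.3 258. ] [157.6 257.7] [12.1 28.2] 62.2
scene yel 775 [283 177  39  79] [301.8 217.2] [302.1 216.2] [10. 83.] 21.8
scene blu 72 [315 168  11  10] [319.4 172.7] [319.6 172.8] [9.2 8. ] 14.0
scene blu 478 [271 253  31  23] [285.5 263.9] [285.3 263.7] [33.4 15.5] 15.9Traceback (most recent call last):
  File "<stdin>", line 11, in <module>
ValueError: could not broadcast input array from shape (256,783,3) into shape (260,783,3)
```

Run:
```python
from h import *
T=cv2.imread("pics/top0.png");S=cv2.imread("pics/scene0.png")
H=cv2.cvtColor(T,cv2.COLOR_BGR2HSV)
print("red",H[216:220:3,366:386:3].tolist());print("yel",H[140:150:3,248].tolist(), H[100,200])
a=cv2.resize(T[160:260,320:440],None,fx=3.3,fy=3.3,interpolation=cv2.INTER_CUBIC)
b=cv2.resize(S[215:325,100:232],None,fx=3,fy=3,interpolation=cv2.INTER_CUBIC)
c=cv2.resize(T[105:185,175:320],None,fx=5.4,fy=3.2,interpolation=cv2.INTER_CUBIC)
out=np.zeros((600,800,3),np.uint8);out[:330,:396]=a[:330,:396];out[:330,400:796]=b[:330,:396];out[335:335+c.shape[0],:c.shape[1]]=c
cv2.imwrite("pics/crop1.png",out)
```

```text
red [[[1, 198, 143], [1, 197, 223], [1, 189, 234], [1, 192, 230], [1, 193, 230], [1, 193, 228], [4, 181, 204]], [[60, 3, 83], [0, 52, 83], [0, 163, 111], [1, 201, 189], [1, 189, 233], [1, 189, 233], [1, 192, 231]]]
yel [[26, 181, 239], [26, 179, 237], [26, 185, 237], [25, 7, 215]] [ 12 141 173]
```

View pics/crop1.png

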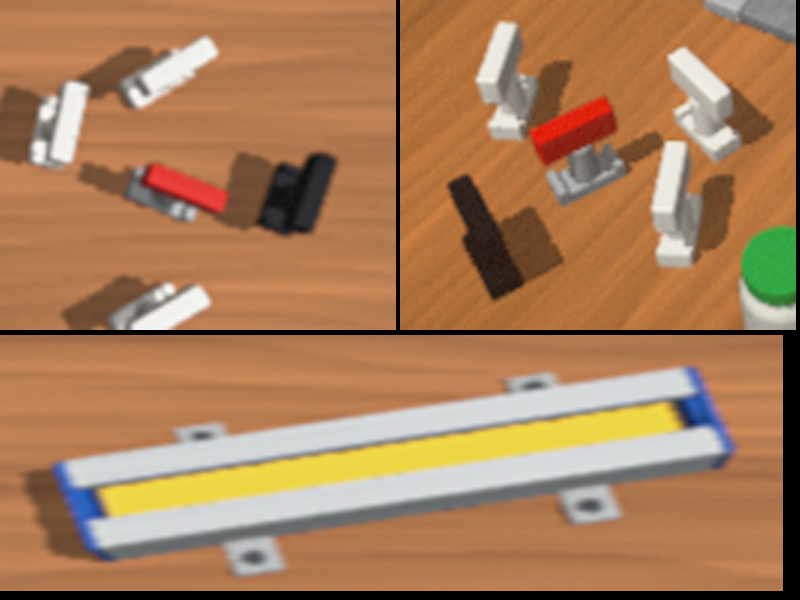

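The crop confirms it: the only red handle, standing on a grey foot, at top (375,217). Next I measure its pose and the channel's.

```bash
cat >> h.py <<'E'
def red(im):
    h=cv2.cvtColor(im,cv2.COLOR_BGR2HSV)
    return (((h[...,0]<7)|(h[...,0]>174))&(h[...,1]>160)&(h[...,2]>100)).astype(np.uint8)
def bar(n,im,z=80,v=185):
    m=red(im)&(im[...,2]>v).astype(np.uint8)
    c=max(comps(m,3),key=lambda c:c[0]);P=np.array([ray(n,p,z)[:2] for p in np.argwhere(c[3])[:,::-1]],np.float32)
    r=cv2.minAreaRect(P);u=np.linalg.svd(P-P.mean(0))[2][0]
    return c[0],P.mean(0),r,np.degrees(np.arctan2(u[1],u[0]))%180
E
python3 - <<'E'
from h import *
T=cv2.imread("pics/top0.png");S=cv2.imread("pics/scene0.png")
print("top",bar("top",T)); print("scene",bar("scene",S))
# channel: lips' outline in rectified top view (z=60)
H=cv2.cvtColor(T,cv2.COLOR_BGR2HSV)
lip=((H[...,1]<35)&(H[...,2]>195)).astype(np.uint8);lip[:100]=0;lip[190:]=0;lip[:,:180]=0;lip[:,320:]=0
for c in comps(lip,100):
    P=np.array([ray("top",p,60)[:2] for p in np.argwhere(c[3])[:,::-1]],np.float32)
    r=cv2.minAreaRect(P);u=np.linalg.svd(P-P.mean(0))[2][0]
    print("lip",c[0],P.mean(0),r,np.degrees(np.arctan2(u[1],u[0]))%180)
S_=cv2.cvtColor(S,cv2.COLOR_BGR2HSV)
lip=((S_[...,1]<35)&(S_[...,2]>150)).astype(np.uint8);lip[:160]=0;lip[280:]=0;lip[:,:265]=0;lip[:,340:]=0
for c in comps(lip,60):
    P=np.array([ray("scene",p,60)[:2] for p in np.argwhere(c[3])[:,::-1]],np.float32)
    r=cv2.minAreaRect(P);u=np.linalg.svd(P-P.mean(0))[2][0]
    print("slip",c[0],P.mean(0),r,np.degrees(np.arctan2(u[1],u[0]))%180)
E
```

```text
top (np.int32(156), array([ 428.8575 , -292.70773], dtype=float32), ((429.1098937988281, -292.3223571777344), (61.26070785522461, 16.483150482177734), 68.1102066040039), np.float32(68.013084))
scene (np.int32(159), array([ 430.67548, -293.43967], dtype=float32), ((430.6253662109375, -292.8619079589844), (62.73908615112305, 17.210487365722656), 67.78044891357422), np.float32(68.07217))
lip 922 [653.214     48.716003] ((653.5346069335938, 47.691741943359375), (21.78390884399414, 317.8044738769531), 15.07976245880127) 105.07346
lip 918 [601.63635  35.35182] ((602.0339965820312, 33.87890625), (21.201040267944336, 317.3564147949219), 15.059774398803711) 105.051346Traceback (most recent call last):
  File "<stdin>", line 14, in <module>
  File "h.py", line 4, in ray
    p=bot.camera_params(n);R=np.array(p["R"]);t=np.array(p["t"]).ravel()
ValueError: time passes only in moves, steps and waits
```

Call:
{"method": "jog_arm", "body": {"dp": [[-0.0469,-0.0206,0],[-0.0469,-0.0206,0],[-0.0469,-0.0206,0],[-0.0469,-0.0206,0],[-0.0469,-0.0206,0],[-0.0469,-0.0206,0],[-0.0469,-0.0206,0],[-0.0469,-0.0206,0],[-0.0147,-0.0531,0],[-0.0147,-0.0531,0]], "twist": [0,0,0,0,0,0,0,0,0,0], "jaw": 0.05}}

```text
time: 1.65
tool_pos: [469.1, 88.5, 226.4]
tcp_rot: [-3.141, -0.0, 2.771]
contact_force: [0.5, -0.0, -1.3]
grip_width: 49.9
finger_force: 0.0
```

Call:
{"method": "jog_arm", "body": {"dp": [[-0.0147,-0.0531,0],[-0.0147,-0.0531,0],[-0.0147,-0.0531,0],[-0.0147,-0.0531,0],[-0.0147,-0.0531,0],[-0.0147,-0.0531,0],[-0.0147,-0.0531,0]], "twist": [0,0,0,0,0,0,0]}}

```text
time: 2.52
tool_pos: [429.9, -295.4, 226.8]
tcp_rot: [3.141, 0.0, 2.771]
contact_force: [0.6, 0.4, 0.2]
grip_width: 50.0
finger_force: 0.0
```

Call:
{"method": "jog_arm", "body": {"dp": [[0,0,0],[0,0,0],[0,0,0],[0,0,0],[0,0,0],[0,0,0],[0,0,0],[0,0,0],[0,0,0],[0,0,0]], "twist": [10.08,10.08,10.08,10.08,10.08,10.08,10.08,10.08,10.08,0]}}

```text
time: 3.78
tool_pos: [430.3, -293.6, 226.7]
tcp_rot: [-3.142, -0.0, 1.189]
contact_force: [-0.8, 0.8, -0.0]
grip_width: 49.9
finger_force: 0.0
```

Call:
{"method": "jog_arm", "body": {"dp": [[0,0,0.04],[0,0,0.04],[0,0,0.04],[0,0,0.03],[0,0,0.015],[0,0,0.01],[0,0,0.0057],[0,0,0]], "twist": [0,0,0,0,0,0,0,0]}}

```text
time: 4.78
tool_pos: [430.6, -293.7, 46.3]
tcp_rot: [3.141, 0.0, 1.188]
contact_force: [-0.5, -0.5, 0.3]
grip_width: 50.1
finger_force: 0.0
```

Call:
{"method": "jog_arm", "body": {"dp": [[0,0,0],[0,0,0],[0,0,0],[0,0,0],[0,0,0],[0,0,0],[0,0,0],[0,0,0]], "twist": [0,0,0,0,0,0,0,0], "jaw": 0.01}}

```text
time: 5.78
tool_pos: [430.2, -293.5, 46.1]
tcp_rot: [-3.141, -0.0, 1.187]
contact_force: [-3.1, 1.3, 4.5]
grip_width: 20.2
finger_force: 29.9
```

Call:
{"method": "jog_arm", "body": {"dp": [[0,0,-0.01],[0,0,-0.03],[0,0,-0.04],[0,0,-0.04],[0,0,-0.04],[0,0,0],[0,0,0],[0,0,0]], "twist": [0,0,0,0,0,0,0,0]}}

```text
time: 6.78
tool_pos: [429.7, -293.0, 204.4]
tcp_rot: [-3.139, -0.001, 1.187]
contact_force: [-1.0, -0.3, -3.0]
grip_width: 19.9
finger_force: 29.9
```

Run:
```python
from h import *
for n in("scene","top"): cv2.imwrite(f"pics/{n}1.png",bot.capture(n))
o=bot.get_obs();p=o["tool_pos"];print(p,o["grip_width"],o["contact_force"],o["moment"])
S=cv2.imread("pics/scene1.png");T=cv2.imread("pics/top1.png")
u=proj("scene",p).astype(int);v=proj("top",p).astype(int);print(u,v)
a=S[u[1]-50:u[1]+50,u[0]-50:u[0]+50];b=T[v[1]-50:v[1]+50,v[0]-50:v[0]+50]
cv2.imwrite("pics/crop2.png",cv2.resize(np.hstack([a,b]),None,fx=4,fy=4,interpolation=cv2.INTER_CUBIC))
```

```text
[ 429.9602397  -293.18337914  204.70692468] 20.049080515250047 [-0.11124189  0.56766945 -1.7994298 ] [-0.11093335  0.07835326  0.02256411]
[146 218] [392 211]
```

View pics/crop2.png

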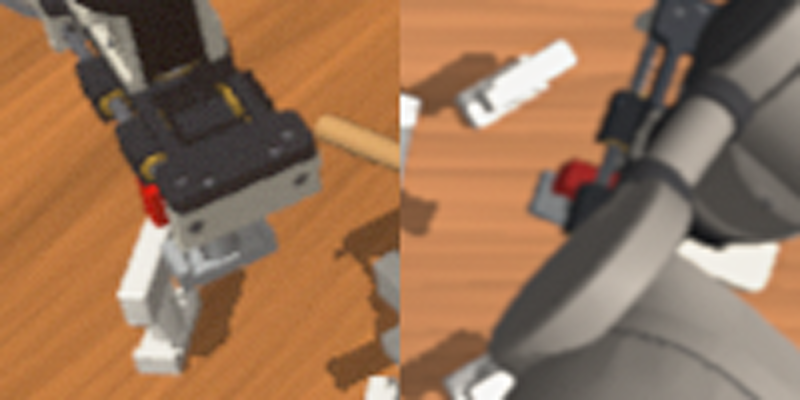

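Call:
{"method": "jog_arm", "body": {"dp": [[0.048,0.0073,0],[0.048,0.0073,0],[0.048,0.0073,0],[0.048,0.0073,0],[0.048,0.0073,0],[0.048,0.0073,0],[0.048,0.0073,0],[0.048,0.0073,0]], "twist": [0,0,0,0,0,0,0,0]}}

```text
time: 7.88
tool_pos: [628.6, 42.2, 205.0]
tcp_rot: [-3.14, 0.0, 1.187]
contact_force: [0.2, -0.3, -2.2]
grip_width: 19.9
finger_force: 29.9
```

Call:
{"method": "jog_arm", "body": {"dp": [[0,0,0],[0,0,0],[0,0,0],[0,0,0],[0,0,0.04],[0,0,0.04],[0,0,0],[0,0,0],[0,0,0]], "twist": [-9.25,-9.25,-9.25,-9.25,0,0,0,0,0]}}

```text
time: 9.0
tool_pos: [629.3, 40.7, 128.0]
tcp_rot: [3.138, 0.001, 1.833]
contact_force: [0.1, 0.2, -2.9]
grip_width: 20.0
finger_force: 29.9
```

Run:
```python
from h import *
for n in("scene","top"): cv2.imwrite(f"pics/{n}2.png",bot.capture(n))
o=bot.get_obs();p=o["tool_pos"];print(o["time"],p,np.degrees(o["tcp_rot"]),o["grip_width"],o["contact_force"],o["moment"])
S=cv2.imread("pics/scene2.png");T=cv2.imread("pics/top2.png")
for n,im in(("scene",S),("top",T)):
    for c in comps(red(im)): print(n,c[:3])
u=proj("scene",p).astype(int);v=proj("top",p).astype(int);print(u,v)
a=S[u[1]-50:u[1]+50,u[0]-50:u[0]+50];b=T[v[1]-50:v[1]+50,v[0]-50:v[0]+50]
cv2.imwrite("pics/crop3.png",cv2.resize(np.hstack([a,b]),None,fx=4,fy=4,interpolation=cv2.INTER_CUBIC))
```

```text
9.1 [628.94627809  40.70236483 127.6181453 ] [1.79845063e+02 4.30763144e-02 1.05035105e+02] 20.00863832175336 [ 0.10077203  0.1801782  -1.65306421] [-0.0693274   0.03321943 -0.04071966]
scene (np.int32(140), array([301, 176,  10,  21], dtype=int32), array([305.74285714, 186.88571429]))
[306 190] [247 134]
```

View pics/crop3.png

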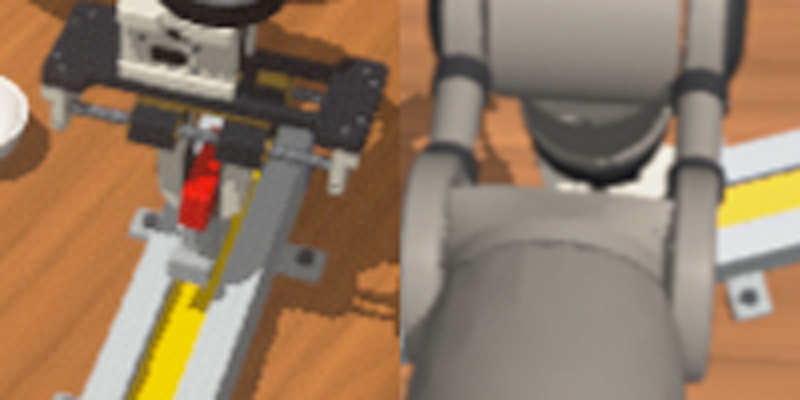

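Run:
```python
import h; from h import *
P={n:bot.camera_params(n) for n in("scene","top")}
class B: camera_params=staticmethod(lambda n:P[n])
h.bot=B
ex=np.array([.966,.2597]);ey=np.array([-.2597,.966]);c0=np.array([627.7,41])
for n in("top","scene"):
    im=cv2.imread(f"pics/{n}0.png")
    # rectify to channel plane z=60, 0.25mm/px
    g=np.array([[-60,-190],[60,-190],[60,190],[-60,190]],float)
    src=np.float32([proj(n,[*(c0+a*ex+b*ey),60]) for a,b in g])
    M=cv2.getPerspectiveTransform(src,np.float32((g+[60,190])*4))
    R=cv2.warpPerspective(im,M,(480,1520),flags=cv2.INTER_CUBIC)
    for lo,hi in((-130,-60),(-50,50),(60,130)):
        pr=R[(lo+190)*4:(hi+190)*4].astype(int)
        sat=(pr.max(2)-pr.min(2)).mean(0);g=np.diff(cv2.GaussianBlur(sat.reshape(1,-1).astype(np.float32),(9,1),0)[0])
        e=[(round(i/4-60+.25,1),int(g[i]*10)) for i in range(1,478) if abs(g[i])>1.5 and abs(g[i])>=abs(g[i-1]) and abs(g[i])>abs(g[i+1])]
        print(n,lo,e)
```

```text
top -130 [(-51.0, -32), (-14.5, 85), (11.2, -103), (14.5, 16), (39.0, 33), (51.5, 20)]
top -50 [(-51.0, -51), (-14.5, 86), (11.2, -104), (14.5, 17), (38.8, 53)]
top 60 [(-51.0, -34), (-14.5, 85), (11.2, -104), (14.5, 16), (38.8, 32), (51.5, 19)]
scene -130 [(-38.0, -60), (-11.0, 77), (-6.0, 62), (15.0, -152), (48.2, 32), (59.0, 18)]
scene -50 [(-53.2, -16), (-38.0, -47), (-11.0, 73), (-5.5, 62), (14.8, -144), (48.2, 24), (59.0, 18)]
scene 60 [(-38.2, -61), (-11.0, 65), (-5.8, 55), (14.8, -129), (48.0, 34), (59.2, 16)]
```

Call:
{"method": "jog_arm", "body": {"dp": [[0,-0.0006,0.015],[0,0,0.004],[0,0,0.002],[0,0,0.002],[0,0,0.002],[0,0,0]], "twist": [0,0,0,0,0,0]}}

```text
time: 9.85
tool_pos: [628.0, 40.8, 104.3]
tcp_rot: [3.139, 0.001, 1.834]
contact_force: [-5.9, 2.0, 18.0]
grip_width: 20.4
finger_force: 30.3
```

Run:
```python
from h import *
o=bot.get_obs();p=o["tool_pos"];print(p,np.degrees(o["tcp_rot"]),o["grip_width"],o["contact_force"],o["moment"])
S=bot.capture("scene")
u=proj("scene",p).astype(int)
a=S[u[1]-40:u[1]+45,u[0]-50:u[0]+50]
cv2.imwrite("pics/crop4.png",cv2.resize(a,None,fx=7,fy=7,interpolation=cv2.INTER_CUBIC))
```

```text
[628.03962194  40.81823265 104.34225881] [1.79851820e+02 3.85264022e-02 1.05052994e+02] 20.386583952841182 [-5.85680032  1.96184147 17.97036088] [ 0.01314342  1.59911784 -0.01837778]
```

View pics/crop4.png

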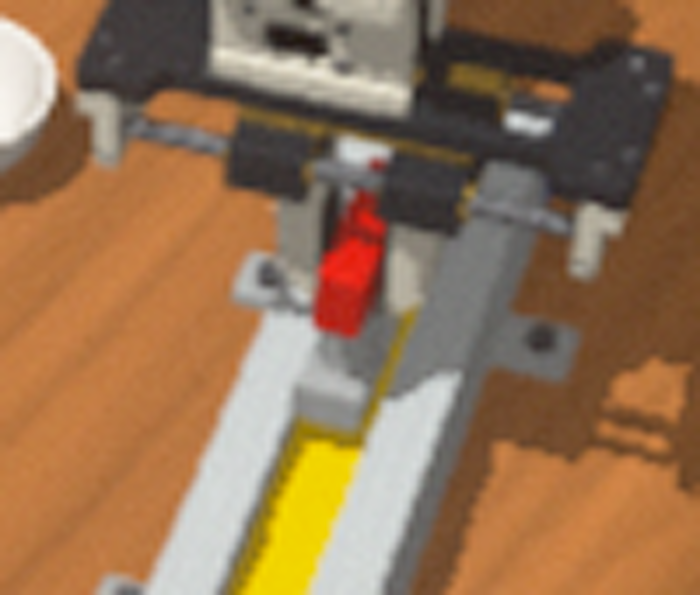

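Call:
{"method": "jog_arm", "body": {"dp": [[0,0,-0.005],[0,0.0018,0],[0,0,0],[0,0,0.002],[0,0,0.002],[0,0,0.001],[0,0,0.001],[0,0,0]], "twist": [0,0,0,0,0,0,0,0]}}

```text
time: 10.9
tool_pos: [629.3, 41.0, 99.9]
tcp_rot: [-3.142, -0.0, 1.833]
contact_force: [0.1, -0.0, -2.2]
grip_width: 19.9
finger_force: 29.9
```

Run:
```python
from h import *
o=bot.get_obs();p=o["tool_pos"];print(p,np.degrees(o["tcp_rot"]),o["grip_width"],o["contact_force"],o["moment"])
```

```text
[629.27662443  41.02439245  99.9473693 ] [-1.79997390e+02 -3.87479655e-03  1.05035058e+02] 19.91181117254389 [ 0.05256473 -0.03134086 -2.2471566 ] [-0.06394933  0.01852369  0.00561693]
```

Call:
{"method": "jog_arm", "body": {"dp": [[0,0.0005,0.003],[0,0.0005,0],[0,0,0]], "twist": [0,0,0]}}

```text
time: 11.28
tool_pos: [630.3, 41.3, 97.0]
tcp_rot: [3.142, -0.0, 1.833]
contact_force: [0.8, 1.4, -2.5]
grip_width: 19.8
finger_force: 29.9
```

Call:
{"method": "jog_arm", "body": {"dp": [[0,0.0005,0],[0,0.0005,0],[0,0,0]], "twist": [0,0,0]}}

```text
time: 11.65
tool_pos: [631.2, 41.5, 97.0]
tcp_rot: [-3.141, -0.0, 1.833]
contact_force: [-0.3, -0.4, -3.1]
grip_width: 19.9
finger_force: 29.9
```

Call:
{"method": "jog_arm", "body": {"dp": [[0,0.0005,0],[0,0.0005,0],[0,0,0]], "twist": [0,0,0]}}

```text
time: 12.02
tool_pos: [631.5, 41.6, 96.9]
tcp_rot: [-3.14, -0.0, 1.833]
contact_force: [-3.7, -1.6, 0.1]
grip_width: 19.8
finger_force: 29.9
```

Call:
{"method": "jog_arm", "body": {"dp": [[0,-0.002,0],[0,-0.0015,0],[0,-0.0005,0],[0,0,0]], "twist": [0,0,0,0]}}

```text
time: 12.52
tool_pos: [628.6, 40.8, 97.1]
tcp_rot: [3.141, 0.0, 1.833]
contact_force: [0.1, 0.8, -2.3]
grip_width: 19.9
finger_force: 29.9
```

Call:
{"method": "jog_arm", "body": {"dp": [[0,-0.0005,0],[0,-0.0003,0],[0,0,0]], "twist": [0,0,0]}}

```text
time: 12.9
tool_pos: [627.6, 40.6, 97.0]
tcp_rot: [3.141, -0.0, 1.833]
contact_force: [-0.1, -1.2, -2.7]
grip_width: 19.9
finger_force: 29.9
```

Call:
{"method": "jog_arm", "body": {"dp": [[0,-0.0005,0],[0,-0.0005,0],[0,0,0]], "twist": [0,0,0]}}

```text
time: 13.28
tool_pos: [627.1, 40.4, 97.2]
tcp_rot: [3.14, 0.0, 1.833]
contact_force: [2.2, 0.0, -3.1]
grip_width: 19.8
finger_force: 29.9
```

Run:
```python
from h import *
o=bot.get_obs();p=o["tool_pos"];print(p,np.degrees(o["tcp_rot"]),o["grip_width"],o["contact_force"],o["moment"])
```

```text
[627.12794119  40.41765247  97.18335591] [1.79917290e+02 4.79188309e-03 1.05031714e+02] 19.843822451444147 [ 2.19627502  0.04207756 -3.11385828] [ 0.16436679 -0.63068884 -0.0184772 ]
```

Call:
{"method": "jog_arm", "body": {"dp": [[0,0.0028,0],[0,0,0.006],[0,0,0.006],[0,0,0.004],[0,0,0.003],[0,0,0.003],[0,0,0]], "twist": [0,0,0,0,0,0,0]}}

```text
time: 14.15
tool_pos: [629.6, 41.0, 75.9]
tcp_rot: [3.14, 0.0, 1.833]
contact_force: [-3.1, -0.1, 7.5]
grip_width: 19.8
finger_force: 30.0
```

Call:
{"method": "jog_arm", "body": {"dp": [[0,0,0.001],[0,0,0.001],[0,0,0],[0,0,0]], "twist": [0,0,0,0]}}

```text
time: 14.65
tool_pos: [629.7, 41.0, 74.2]
tcp_rot: [3.14, 0.0, 1.833]
contact_force: [-2.6, 0.5, 7.2]
grip_width: 20.0
finger_force: 30.0
```

Call:
{"method": "jog_arm", "body": {"dp": [[0,0,0.001],[0,0,0.0007],[0,0,0],[0,0,0]], "twist": [0,0,0,0]}}

```text
time: 15.15
tool_pos: [629.8, 41.0, 72.6]
tcp_rot: [3.14, 0.001, 1.833]
contact_force: [-2.9, 0.7, 8.0]
grip_width: 20.2
finger_force: 30.0
```

Run:
```python
from h import *
o=bot.get_obs();p=o["tool_pos"];print(p,np.degrees(o["tcp_rot"]),o["grip_width"],o["contact_force"],o["moment"])
```

```text
[629.7771543   40.99423629  72.62005902] [1.79904250e+02 3.33702040e-02 1.05043303e+02] 20.176571594335346 [-2.94259169  0.72936486  8.02587194] [-0.05701054  0.47674824  0.03275593]
```

Call:
{"method": "jog_arm", "body": {"dp": [[0,-0.0004,0],[0,0,0],[0,0,0],[0,0,0]], "twist": [0,10,10,10]}}

```text
time: 15.65
tool_pos: [630.5, 40.9, 73.1]
tcp_rot: [3.137, -0.001, 1.304]
contact_force: [1.2, 0.7, 7.6]
grip_width: 19.7
finger_force: 29.9
```

Run:
```python
from h import *
o=bot.get_obs();p=o["tool_pos"];print(p,np.degrees(o["tcp_rot"]),o["grip_width"],o["contact_force"],o["moment"])
```

```text
[630.49401234  40.89642657  73.10411072] [ 1.79746202e+02 -6.37188425e-02  7.47088307e+01] 19.732825688296113 [1.19794683 0.69119261 7.61480017] [-0.01937616 -0.05551554  0.02812776]
```

Call:
{"method": "jog_arm", "body": {"dp": [[0,0,0],[0,0,0],[0,0,0],[0,0,0],[0,0,0],[0,0,0],[0,0,0],[0,0,0]], "twist": [10,10,10,10,10,10,0,0]}}

```text
time: 16.65
tool_pos: [629.6, 40.9, 72.7]
tcp_rot: [3.141, -0.002, 0.262]
contact_force: [-1.6, -0.2, 7.5]
grip_width: 19.7
finger_force: 30.0
```

Run:
```python
from h import *
o=bot.get_obs();p=o["tool_pos"];print(p,np.degrees(o["tcp_rot"]),o["grip_width"],o["contact_force"],o["moment"])
```

```text
[629.63211634  40.89219999  72.73564527] [ 1.79958647e+02 -1.30623082e-01  1.50340253e+01] 19.718204146476847 [-1.57727448 -0.20778209  7.50369739] [-0.05948227  0.39191802  0.00376178]
```

Call:
{"method": "jog_arm", "body": {"dp": [[0,0,-0.003],[0,0,-0.002],[0,0,0],[0,0,0]], "twist": [0,0,0,0]}}

```text
time: 17.15
tool_pos: [629.2, 40.9, 75.9]
tcp_rot: [3.142, -0.001, 0.262]
contact_force: [4.1, 1.1, -5.4]
grip_width: 19.6
finger_force: 29.8
```

Call:
{"method": "jog_arm", "body": {"dp": [[0,0,0.005],[0,-0.005,0],[0,0,0],[0,0,-0.003],[0,0,-0.002],[0,0,0],[0,0,0]], "twist": [0,0,0,0,0,0,0]}}

```text
time: 18.02
tool_pos: [628.1, 45.3, 76.0]
tcp_rot: [3.141, -0.001, 0.262]
contact_force: [5.3, -2.2, -4.4]
grip_width: 20.1
finger_force: 29.9
```

Call:
{"method": "jog_arm", "body": {"dp": [[0,0,0.005],[0,-0.005,0],[0,0,0],[0,0,-0.003],[0,0,-0.002],[0,0,0],[0,0,0]], "twist": [0,0,0,0,0,0,0]}}

```text
time: 18.9
tool_pos: [626.3, 50.5, 76.0]
tcp_rot: [-3.142, 0.0, 0.262]
contact_force: [2.4, -1.6, -1.9]
grip_width: 20.3
finger_force: 29.9
```

Call:
{"method": "jog_arm", "body": {"dp": [[0,0,0.005],[0,-0.005,0],[0,0,0],[0,0,-0.003],[0,0,-0.002],[0,0,0],[0,0,0]], "twist": [0,0,0,0,0,0,0]}}

```text
time: 19.77
tool_pos: [624.9, 55.5, 76.0]
tcp_rot: [-3.141, 0.0, 0.262]
contact_force: [2.3, -1.1, -0.1]
grip_width: 20.1
finger_force: 29.9
```

Call:
{"method": "jog_arm", "body": {"dp": [[0,0,0.005],[0,-0.005,0],[0,0,0],[0,0,0]], "twist": [0,0,0,0]}}

```text
time: 20.27
tool_pos: [624.2, 60.2, 72.5]
tcp_rot: [3.141, -0.002, 0.263]
contact_force: [0.5, -1.8, 7.5]
grip_width: 19.9
finger_force: 29.9
```

Run:
```python
from h import *
o=bot.get_obs();p=o["tool_pos"];print(p,np.degrees(o["tcp_rot"]),o["grip_width"],o["contact_force"],o["moment"])
S=bot.capture("scene");u=proj("scene",p).astype(int)
a=S[u[1]-40:u[1]+45,u[0]-50:u[0]+50]
cv2.imwrite("pics/crop5.png",cv2.resize(a,None,fx=7,fy=7,interpolation=cv2.INTER_CUBIC))
```

```text
[624.23009583  60.239421    72.489754  ] [ 1.79971555e+02 -9.49248035e-02  1.50407744e+01] 19.87620910521772 [ 0.45116536 -1.84358405  7.45345841] [-0.45303584  0.12764347  0.04126026]
```

View pics/crop5.png

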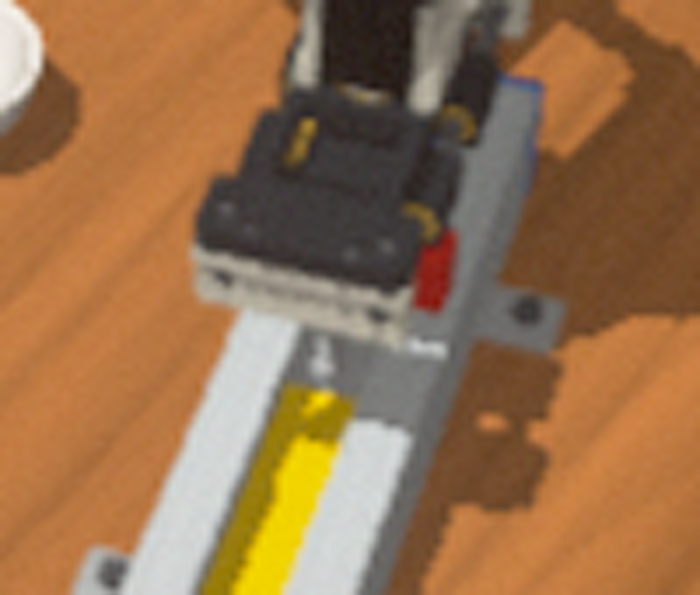

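Call:
{"method": "jog_arm", "body": {"dp": [[0,0,-0.003],[0,0,-0.003],[0,0,0],[0,0,0]], "twist": [0,0,0,0]}}

```text
time: 20.82
tool_pos: [623.6, 60.6, 76.2]
tcp_rot: [-3.141, 0.001, 0.262]
contact_force: [5.2, 1.1, -9.1]
grip_width: 20.1
finger_force: 29.9
```

Call:
{"method": "jog_arm", "body": {"dp": [[0,0,0.006],[0,-0.005,0],[0,0,0],[0,0,-0.003],[0,0,-0.003],[0,0,0],[0,0,0]], "twist": [0,0,0,0,0,0,0]}}

```text
time: 21.7
tool_pos: [622.5, 65.0, 76.1]
tcp_rot: [-3.141, 0.0, 0.262]
contact_force: [6.2, -0.4, -7.2]
grip_width: 19.6
finger_force: 30.0
```

Call:
{"method": "jog_arm", "body": {"dp": [[0,0,0.006],[0,-0.005,0],[0,0,0],[0,0,-0.003],[0,0,-0.003],[0,0,0],[0,0,0]], "twist": [0,0,0,0,0,0,0]}}

```text
time: 22.58
tool_pos: [621.2, 69.9, 76.1]
tcp_rot: [-3.141, 0.0, 0.262]
contact_force: [6.0, -0.6, -7.2]
grip_width: 19.7
finger_force: 30.0
```

Call:
{"method": "jog_arm", "body": {"dp": [[0,0,0.006],[0,0.012,0],[0.0003,0.012,0],[0,0.011,0],[0,0,0],[0,0,0],[0,0,-0.003],[0,0,-0.003],[0,0,0],[0,0,0]], "twist": [0,0,0,0,0,0,0,0,0,0]}}

```text
time: 23.82
tool_pos: [630.5, 36.2, 76.0]
tcp_rot: [-3.141, 0.0, 0.262]
contact_force: [5.4, -0.2, -6.6]
grip_width: 19.6
finger_force: 29.9
```

Call:
{"method": "jog_arm", "body": {"dp": [[0,0,0.006],[0,0.005,0],[0,0,0],[0,0,-0.003],[0,0,-0.003],[0,0,0],[0,0,0]], "twist": [0,0,0,0,0,0,0]}}

```text
time: 24.7
tool_pos: [631.4, 32.1, 76.0]
tcp_rot: [-3.14, 0.001, 0.262]
contact_force: [4.7, 4.2, -7.1]
grip_width: 19.9
finger_force: 29.9
```

Call:
{"method": "jog_arm", "body": {"dp": [[0,0,0.006],[0,0.005,0],[0,0,0],[0,0,-0.003],[0,0,-0.003],[0,0,0],[0,0,0]], "twist": [0,0,0,0,0,0,0]}}

```text
time: 25.58
tool_pos: [632.8, 27.0, 76.0]
tcp_rot: [-3.141, 0.001, 0.262]
contact_force: [4.9, 2.0, -6.9]
grip_width: 19.5
finger_force: 29.9
```

Call:
{"method": "jog_arm", "body": {"dp": [[0,0,0.006],[0,0.005,0],[0,0,0],[0,0,-0.003],[0,0,-0.003],[0,0,0],[0,0,0]], "twist": [0,0,0,0,0,0,0]}}

```text
time: 26.45
tool_pos: [634.2, 22.0, 76.0]
tcp_rot: [-3.141, 0.001, 0.262]
contact_force: [3.8, 2.6, -6.7]
grip_width: 19.6
finger_force: 29.9
```

Call:
{"method": "jog_arm", "body": {"dp": [[0,0,0.006],[0,0.005,0],[0,0,0],[0,0,-0.003],[0,0,-0.003],[0,0,0],[0,0,0]], "twist": [0,0,0,0,0,0,0]}}

```text
time: 27.32
tool_pos: [635.5, 17.1, 76.0]
tcp_rot: [-3.141, 0.001, 0.262]
contact_force: [4.8, 2.1, -6.4]
grip_width: 19.9
finger_force: 29.9
```

Call:
{"method": "jog_arm", "body": {"dp": [[0,0,0.006],[0,0.005,0],[0,0,0],[0,0,-0.003],[0,0,-0.003],[0,0,0],[0,0,0]], "twist": [0,0,0,0,0,0,0]}}

```text
time: 28.2
tool_pos: [636.9, 12.2, 76.0]
tcp_rot: [-3.141, 0.001, 0.262]
contact_force: [4.5, 3.1, -7.2]
grip_width: 19.6
finger_force: 29.9
```

Call:
{"method": "jog_arm", "body": {"dp": [[0,0,0.006],[0.003,0,0],[0.001,0,0],[0.001,0,0],[0,0,0]], "twist": [0,0,0,0,0]}}

```text
time: 28.82
tool_pos: [637.9, 12.0, 71.3]
tcp_rot: [-3.141, 0.009, 0.263]
contact_force: [-12.9, -3.5, 10.2]
grip_width: 19.7
finger_force: 30.0
```

Call:
{"method": "jog_arm", "body": {"dp": [[0.001,0,0],[0,0,0],[0,0,0]], "twist": [0,0,0]}}

```text
time: 29.2
tool_pos: [638.0, 12.1, 71.2]
tcp_rot: [-3.141, 0.011, 0.263]
contact_force: [-15.4, -4.3, 11.9]
grip_width: 19.9
finger_force: 30.0
```

Call:
{"method": "jog_arm", "body": {"dp": [[-0.005,0,0],[-0.004,0,0],[-0.001,0,0],[0,0,0]], "twist": [0,0,0,0]}}

```text
time: 29.7
tool_pos: [634.5, 10.5, 73.1]
tcp_rot: [3.14, -0.004, 0.262]
contact_force: [0.9, 0.4, 7.1]
grip_width: 19.7
finger_force: 30.0
```

Call:
{"method": "jog_arm", "body": {"dp": [[-0.001,0,0],[0,0,0],[0,0,0]], "twist": [0,0,0]}}

```text
time: 30.08
tool_pos: [633.6, 10.3, 73.1]
tcp_rot: [3.14, -0.004, 0.262]
contact_force: [2.7, 0.8, 8.0]
grip_width: 19.9
finger_force: 30.0
```

Call:
{"method": "jog_arm", "body": {"dp": [[-0.001,0,0],[-0.001,0,0],[0,0,0],[0,0,0]], "twist": [0,0,0,0]}}

```text
time: 30.58
tool_pos: [631.7, 9.7, 73.1]
tcp_rot: [3.14, -0.004, 0.262]
contact_force: [2.0, 1.8, 6.8]
grip_width: 20.2
finger_force: 30.0
```

Call:
{"method": "jog_arm", "body": {"dp": [[-0.001,0,0],[-0.001,0,0],[0,0,0],[0,0,0]], "twist": [0,0,0,0]}}

```text
time: 31.08
tool_pos: [629.8, 9.2, 73.1]
tcp_rot: [3.14, -0.004, 0.262]
contact_force: [2.0, 0.4, 7.0]
grip_width: 19.9
finger_force: 30.0
```

Call:
{"method": "jog_arm", "body": {"dp": [[-0.001,0,0],[-0.001,0,0],[0,0,0],[0,0,0]], "twist": [0,0,0,0]}}

```text
time: 31.58
tool_pos: [629.3, 9.0, 73.2]
tcp_rot: [3.139, -0.007, 0.262]
contact_force: [6.2, 2.5, 4.7]
grip_width: 20.0
finger_force: 30.0
```

Run:
```python
from h import *
o=bot.get_obs();p=o["tool_pos"];print(p,np.degrees(o["tcp_rot"]),o["grip_width"],o["contact_force"],o["moment"])
S=bot.capture("scene");cv2.imwrite("pics/scene6.png",S);u=proj("scene",p).astype(int)
a=S[u[1]-40:u[1]+45,u[0]-50:u[0]+50]
cv2.imwrite("pics/crop6.png",cv2.resize(a,None,fx=7,fy=7,interpolation=cv2.INTER_CUBIC))
```

```text
[629.32526616   9.02194497  73.21690596] [179.86536873  -0.42505279  15.02478016] 19.974316606425795 [6.16103353 2.48836167 4.67276559] [ 0.33359869 -1.10299213 -0.02406408]
```

View pics/crop6.png

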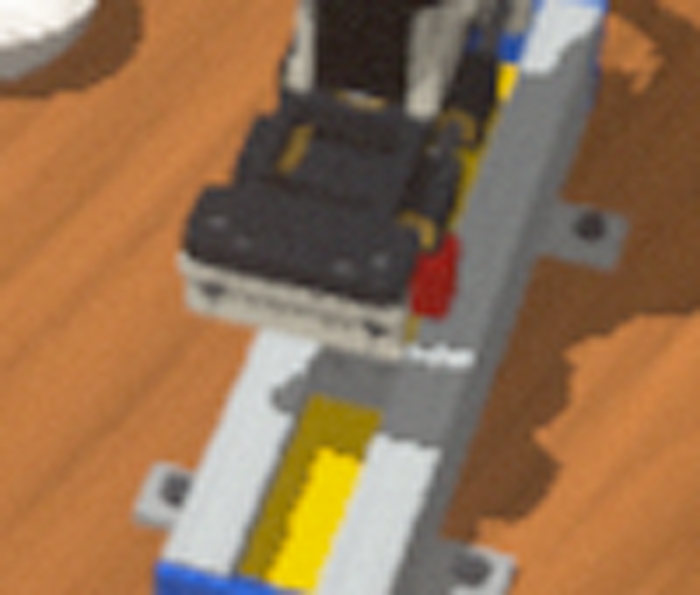

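Call:
{"method": "jog_arm", "body": {"dp": [[0.0062,0,0],[0,-0.0015,0],[0,0,0],[0,0,-0.003],[0,0,-0.003],[0,0,0],[0,0,0]], "twist": [0,0,0,0,0,0,0]}}

```text
time: 32.5
tool_pos: [632.6, 11.3, 76.0]
tcp_rot: [3.14, -0.001, 0.262]
contact_force: [6.8, -1.7, -9.1]
grip_width: 19.8
finger_force: 30.0
```

Call:
{"method": "jog_arm", "body": {"dp": [[0,0,0.006],[0,-0.005,0],[0,0,0],[0,0,-0.003],[0,0,-0.003],[0,0,0],[0,0,0]], "twist": [0,0,0,0,0,0,0]}}

```text
time: 33.38
tool_pos: [630.9, 16.6, 76.0]
tcp_rot: [3.141, 0.0, 0.262]
contact_force: [5.1, -1.9, -7.6]
grip_width: 19.9
finger_force: 30.0
```

Call:
{"method": "jog_arm", "body": {"dp": [[0,0,0.006],[0,-0.005,0],[0,0,0],[0,0,-0.003],[0,0,-0.003],[0,0,0],[0,0,0]], "twist": [0,0,0,0,0,0,0]}}

```text
time: 34.25
tool_pos: [629.4, 21.7, 76.0]
tcp_rot: [-3.142, 0.0, 0.262]
contact_force: [5.3, -1.4, -5.8]
grip_width: 19.7
finger_force: 30.0
```

Call:
{"method": "jog_arm", "body": {"dp": [[0,0,0.006],[0.0008,-0.005,0],[0,0,0],[0,0,-0.003],[0,0,-0.003],[0,0,0],[0,0,0]], "twist": [0,0,0,0,0,0,0]}}

```text
time: 35.12
tool_pos: [628.8, 26.9, 76.0]
tcp_rot: [-3.141, 0.001, 0.262]
contact_force: [4.4, -1.1, -6.7]
grip_width: 20.1
finger_force: 30.0
```

Call:
{"method": "jog_arm", "body": {"dp": [[0,0,0.006],[0,-0.005,0],[0,0,0],[0,0,-0.003],[0,0,-0.003],[0,0,0],[0,0,0]], "twist": [0,0,0,0,0,0,0]}}

```text
time: 36.0
tool_pos: [627.5, 31.7, 76.0]
tcp_rot: [-3.141, 0.0, 0.262]
contact_force: [5.2, -0.8, -5.4]
grip_width: 20.0
finger_force: 30.0
```

Call:
{"method": "jog_arm", "body": {"dp": [[0,0,0.006],[0,-0.005,0],[0,0,0],[0,0,-0.003],[0,0,-0.003],[0,0,0],[0,0,0]], "twist": [0,0,0,0,0,0,0]}}

```text
time: 36.88
tool_pos: [626.2, 36.5, 76.1]
tcp_rot: [-3.141, 0.001, 0.262]
contact_force: [5.2, -1.1, -5.6]
grip_width: 20.0
finger_force: 29.9
```

Call:
{"method": "jog_arm", "body": {"dp": [[0,0,0.006],[0,-0.005,0],[0,0,0],[0,0,-0.003],[0,0,-0.003],[0,0,0],[0,0,0]], "twist": [0,0,0,0,0,0,0]}}

```text
time: 37.75
tool_pos: [624.9, 41.2, 76.1]
tcp_rot: [-3.142, 0.0, 0.262]
contact_force: [5.3, -2.8, -4.9]
grip_width: 20.0
finger_force: 29.9
```

Call:
{"method": "jog_arm", "body": {"dp": [[0,0,0.006],[0,-0.005,0],[0,0,0],[0,0,-0.003],[0,0,-0.003],[0,0,0],[0,0,0]], "twist": [0,0,0,0,0,0,0]}}

```text
time: 38.62
tool_pos: [623.6, 46.0, 76.3]
tcp_rot: [3.142, 0.001, 0.262]
contact_force: [4.1, -1.7, -4.2]
grip_width: 19.7
finger_force: 29.9
```

Call:
{"method": "jog_arm", "body": {"dp": [[0,0,0.006],[0,-0.005,0],[0,0,0],[0,0,-0.003],[0,0,-0.003],[0,0,0],[0,0,0]], "twist": [0,0,0,0,0,0,0]}}

```text
time: 39.5
tool_pos: [622.4, 51.1, 77.9]
tcp_rot: [3.141, -0.001, 0.262]
contact_force: [1.6, -1.3, 6.2]
grip_width: 19.6
finger_force: 30.0
```

Call:
{"method": "jog_arm", "body": {"dp": [[0,0,-0.002],[0,0,-0.002],[0,0,0],[0,0,0]], "twist": [0,0,0,0]}}

```text
time: 40.0
tool_pos: [622.4, 51.1, 81.4]
tcp_rot: [-3.142, -0.0, 0.262]
contact_force: [1.4, -1.7, 4.6]
grip_width: 20.0
finger_force: 30.0
```

Run:
```python
from h import *
o=bot.get_obs();p=o["tool_pos"];print(p,np.degrees(o["tcp_rot"]),o["grip_width"],o["contact_force"],o["moment"])
```

```text
[622.37052912  51.12901231  81.44512001] [-1.79995308e+02 -1.39167368e-02  1.50323249e+01] 19.984167611631865 [ 1.43452527 -1.66156696  4.60041613] [-0.39994524 -0.03957757 -0.03445049]
```

Call:
{"method": "jog_arm", "body": {"dp": [[0,0,-0.0007],[0,0,0],[0,0,0]], "twist": [0,0,0]}}

```text
time: 40.38
tool_pos: [622.3, 51.1, 81.8]
tcp_rot: [-3.141, 0.0, 0.262]
contact_force: [2.7, -1.2, 1.6]
grip_width: 19.4
finger_force: 30.0
```

Call:
{"method": "jog_arm", "body": {"dp": [[0,0,0],[0,0,0],[0,0,0],[0,0,0],[0,0,0],[0,0,0]], "twist": [0,0,0,0,0,0], "jaw": 0.05}}

```text
time: 41.12
tool_pos: [622.3, 51.1, 82.0]
tcp_rot: [-3.142, -0.0, 0.262]
contact_force: [-0.3, 0.6, -0.3]
grip_width: 50.4
finger_force: 0.0
```

Call:
{"method": "jog_arm", "body": {"dp": [[0,0,-0.01],[0,0,-0.03],[0,0,-0.05],[0,0,-0.05],[-0.05,0,-0.01],[-0.05,0,0],[-0.05,0,0],[-0.05,0,0]], "twist": [0,0,0,0,0,0,0,0]}}

```text
time: 42.12
tool_pos: [427.7, -1.1, 232.8]
tcp_rot: [3.141, -0.001, 0.263]
contact_force: [-0.1, 0.3, 0.3]
grip_width: 49.8
finger_force: 0.0
```

Run:
```python
from h import *
o=bot.get_obs();print(o["time"],o["tool_pos"],o["contact_force"])
S=bot.capture("scene");T=bot.capture("top")
for n,im in(("scene",S),("top",T)):
    for z in (116,):
        try:
            r=bar(n,im,z)
            print(n,r)
        except Exception as e: print(n,e)
u=(300,205)
a=S[155:240,255:355]
b=T[105:190,200:300]
cv2.imwrite("pics/crop7.png",cv2.resize(np.hstack([a,b]),None,fx=4,fy=4,interpolation=cv2.INTER_CUBIC))
```

```text
42.125 [427.71690264  -1.13540489 232.79925311] [-0.05936147  0.34906597  0.34087158]
scene (np.int32(132), array([626.6121 ,  46.76891], dtype=float32), ((626.4489135742188, 47.23760223388672), (61.293514251708984, 19.660131454467773), 14.118648529052734), np.float32(13.612832))
top (np.int32(138), array([624.6305 ,  51.03579], dtype=float32), ((624.5969848632812, 51.11604309082031), (62.414329528808594, 16.12112808227539), 13.320550918579102), np.float32(14.964081))
```

View pics/crop7.png

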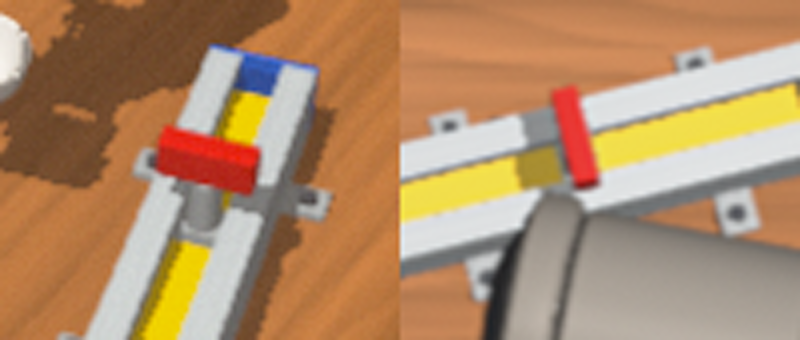

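The nut stands upright across the channel: scene crop (205,165), top crop (575,140). Before handing in, I check its height and tilt by matching the handle's silhouette.

Run:
```python
import h; from h import *
from scipy.optimize import minimize
P={n:bot.camera_params(n) for n in("scene","top")}
S=bot.capture("scene");T=bot.capture("top")
o=bot.get_obs()
class B: camera_params=staticmethod(lambda n:P[n])
h.bot=B
M={}
for n,im in(("scene",S),("top",T)):
    hs=cv2.cvtColor(im,cv2.COLOR_BGR2HSV)
    m=(((hs[...,0]<7)|(hs[...,0]>174))&(hs[...,1]>140)&(hs[...,2]>60)).astype(np.uint8)
    c=proj(n,[624,51,100]);k=np.zeros_like(m);cv2.circle(k,tuple(int(v) for v in c),30,1,-1);M[n]=m&k;print(n,M[n].sum())
def sil(n,q,s=8):
    x,y,zt,a=q;ca,sa=np.cos(a),np.sin(a)
    pts=np.array([proj(n,[x+i*32*ca-j*9*sa,y+i*32*sa+j*9*ca,zt-k]) for i in(-1,1) for j in(-1,1) for k in(0,30)])
    hull=cv2.convexHull(((pts+.5)*s).astype(np.float32)).astype(int);A=np.zeros((384*s,512*s),np.uint8);cv2.fillConvexPoly(A,hull,255)
    return cv2.resize(A,(512,384),interpolation=cv2.INTER_AREA)/255.
def cost(q,ns): return sum(((sil(n,q)-M[n])**2).sum() for n in ns)
for zt in(106,110,113,116,119):
    out=[]
    for ns in(("scene",),("scene","top")):
        r=minimize(lambda p:cost([p[0],p[1],zt,p[2]],ns),[624,51,.262],method="Nelder-Mead",options=dict(maxfev=70,initial_simplex=[[624,51,.262],[628,51,.262],[624,55,.262],[624,51,.3]]))
        out.append((np.round(r.x,2),round(r.fun,1)))
    print(zt,out)
print(o["time"])
```

```text
scene 293
top 156
106 [(array([6.2031e+02, 5.9680e+01, 2.9000e-01]), np.float64(42.6)), (array([6.2472e+02, 5.2920e+01, 2.2000e-01]), np.float64(161.9))]
110 [(array([6.2152e+02, 5.7290e+01, 2.6000e-01]), np.float64(44.8)), (array([6.249e+02, 5.186e+01, 2.200e-01]), np.float64(105.1))]
113 [(array([6.2366e+02, 5.3440e+01, 2.5000e-01]), np.float64(47.7)), (array([6.2497e+02, 5.1650e+01, 2.2000e-01]), np.float64(84.1))]
116 [(array([6.2418e+02, 5.1750e+01, 3.2000e-01]), np.float64(48.8)), (array([6.2498e+02, 5.1480e+01, 2.3000e-01]), np.float64(83.1))]
119 [(array([6.2586e+02, 4.9190e+01, 2.7000e-01]), np.float64(52.2)), (array([6.2508e+02, 5.0350e+01, 2.5000e-01]), np.float64(90.8))]
42.325
```

```bash
python3 -c "
from plant import bot
print(bot.close_job())"
```

```text
the job is handed in; nothing more can be done
None
```

The red-handled channel nut is locked upright across the channel in the hidden pocket, about 11 mm from mid-length. I let it go and handed the job in at about 42 s. The last camera check put the handle top near its fully home height, at 113–116 mm against the expected 116, and I kept the arm clear of the vase, bowl, jar and brush, though I did not photograph them again afterwards.

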